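# Free the ratchet pawl and lower the filter press

### The arm

A 6-joint arm with a two-finger parallel gripper is mounted at the origin on a cart in front of the work surface, level with it; the furniture and walls round the work are solid. World frame = base frame: x ahead of the robot, y to its left, z up, the work surface at z = 0. Lengths are in m, angles in rad, forces in N, time in s.
With the tool pointing down it reaches from about 0.25 to 0.85 m from the base axis. Payload 12.5 kg.
Tool frame: the origin (TCP) lies between the finger pads; the fingertips stand 8 mm ahead of it and the grasp point (between the pads) lies 11 mm behind it; z points along the fingers, y is the line along which they close (so a half turn about z gives the same grasp; the last joint's range is limited). The gripper opens to 93 mm and grips with 3 to 60 N. Pads are 15 mm wide; open, the fingers measure 128 mm over their backs; the gripper's body (75 mm by 188 mm) begins 65 mm behind the grasp point.
Start: joints at [-1.326, 0.351, 1.652, -0, 1.139, -0.085], TCP at [0.178, -0.52, 0.227] pointing down, gripper open.
Joint ranges: [-2.75, 2.75], [-0.79, 2.1], [0.01, 2.65], [-1.57, 4.71], [0.07, 3.14], [-2.87, 2.87]. Speed limits (rad/s): [2.22, 2.22, 2.79, 3.14, 3.14, 3.14].

### API

Orientations are given as a rotation vector (axis times angle).
In Python, from bench import arm, eyes, job gives the robot as it stands.
- The arm moves only by the shell command python3 -m inch 'ROWS' [FORCE]. ROWS is JSON, a list of rows, each an object of numbers: "dx", "dy", "dz": the shift along the tool's x, y, z in cm; "rx", "ry", "rz": the turn, a rotation vector about the tool's x, y, z in rad; "gripper": the finger opening in cm, from 0 to 9.3. In form: [{"dx": .., "dy": .., "dz": .., "rx": .., "ry": .., "rz": .., "gripper": ..}, ...]. A call has 1 to 5 rows; each row shifts and turns the commanded pose from where the row before left it, along the tool's axes as they then stand; what a row does not reach is not made up. A row lasts 1/10 s, in which the tool goes at most 50 mm and 8.59 degrees, less where a joint would pass 70% of its speed; a pose out of reach is approached as far as the arm can. A call with a gripper value outside its range is refused whole. The fingers move at their own pace and stop on an object; FORCE is the grip in N (left out, the last holds). Time passes only in rows, so rows that do not move let the fingers close. It gives the time, the measured TCP pose, the force, the opening and the grip force at its end, in the units of the state.
- arm.get_state(): the state, without advancing time (a new reading comes with each control period).
- eyes.capture(name): name is "side" or "top" or "wrist"; returns a dict with "image" (400x640x3 uint8, red, green, blue), "mtx" (3x3 intrinsics, pixels), "origin" and "orientation" of the camera in the world. Camera axes: x right, y down, z forward; pixel columns grow to the right and rows downward; lengths in m; the calibration is good to about 2 mm. The wrist camera is an equidistant fisheye: a pixel r from the principal point sees the ray r / f radians off the axis. A picture is of the moment at which its call begins. There is no depth.
- job.close_job(): hands the job in; it is judged then, once.
The state is a dict: "time_s": time; "joint_positions": joint angles; "qd": joint speeds; "joint_efforts": joint torques, N m; "position": TCP position; "eef_rot": TCP orientation; "wrist_force": force on the tool from outside, world axes, zero at the start; "ft_torque": the same for the moment, N m; "finger_gap": finger opening in m; "grasp_force": force on a finger pad.
Only numpy, scipy, OpenCV 4.12 (cv2) and the standard library are available. Lean on these libraries where they do the work, as an engineer would, in place of code of your own. Each camera call takes 0.05 s, during which the arm holds its last target. There are 200 camera calls.

### The job

Close the small filter press: press down the yellow pawl tab until the pawl is free of the teeth, then push the red paddle of the raised arm all the way down so that the pad rests on the filter cassette. Use light pushes of the fingertips only: do not grip or raise the arm, do not force it past the teeth while the pawl is still in, and leave the other things on the worktop where they are. Leave the pawl free and take the fingers away.

Things in the scene. Friction and masses are not known exactly. Their poses are not given: they have to be found in the camera images.
- press: grey bench press fixed to the worktop, base 265 x 74 x 14 mm. Origin on the worktop under the press; its x axis runs along the base from the paddle end to the pawl end, y across it, z up. Highest fixed part 118 mm (post of the pawl). A white and blue filter cassette (56 mm wide) is fixed on the base at x = -30 mm.
- press_arm (a joint): angle of the steel arm above level, rad: 0 = fully down with its rubber pad on the cassette (hard stop), starts raised at 0.70 to 0.92, stop at 1.13. The arm turns about the press's y axis and stays where it is left (friction: about 1 to 3 N at the paddle, square to it, to move it). While the pawl is in, the first tooth stops the arm at about 0.6; the last tooth passes the pawl at about 0.2.
- press_hinge (a point): point on the arm's hinge axis, in the arm's middle plane, 75 mm above the worktop; its axes are those of the press.
- paddle_top (a point): centre of the top face of the red push paddle (50 mm along the arm, 60 mm across, 12 mm thick) at the arm's free end. It lies 168 mm from the hinge along the arm and 8 mm above the arm's centre line; its axes turn with the arm: z is the face's outward normal, x points along the arm to the hinge.
- press_pawl (a joint): angle of the yellow pawl, rad: 0 = nose down in the way of the teeth (start), 0.30 = tab fully pressed (hard stop), nose well clear. Free of the teeth above about 0.15. It has no return spring: it stays where it is left (about 2 to 3 N on the tab to move it).
- pawl_tab (a point): centre of the top face of the yellow thumb tab (26 mm along the press, 30 mm across, 8 mm thick) at the outer end of the pawl, about 123 mm above the worktop and 46 mm outside the pawl's pin; it goes down about 14 mm when fully pressed. Its axes turn with the pawl: x points outward along the press.
- serum_b: loose white bottle with yellow cap, 40 mm wide, 70 mm tall, standing close in front of the press; origin at the centre of its underside
- marker: loose marker pen, 135 mm long, 17 mm thick, lying behind the press; origin under its middle
- wash_bottle: loose white squeeze bottle with a blue cap and a spout, 186 mm tall, at the left; origin at its underside
- bench_timer: loose bench timer, 66 x 62 x 18 mm, lying at the left; origin at the centre of its underside
- cuvette_tray: loose grey tray of cuvettes, 65 x 100 x 45 mm, at the right; origin at the centre of its underside
- reagent_a: loose white bottle with red cap, 52 mm wide, 92 mm tall, at the right; origin at the centre of its underside

How it is judged:
On the way, in this order (a step that is already met when the one before it is completed fails the run):
1. the pawl is pressed free while the arm is still up (value of joint press_pawl above 0.15 rad and value of joint press_arm above 0.55 rad), for 0.2 s.
2. the arm is pushed down past its teeth (value of joint press_pawl above 0.15 rad and value of joint press_arm below 0.05 rad), for 0.2 s.
At the end, for the whole second after the job is handed in: the arm is down to within 0.05 rad (about 8 mm at the paddle) of its stop and at rest, and the pawl is still free (above 0.15 rad) (all of step 2 and linear speed of press_arm below 0.02 m/s); the robot touches nothing.
It fails at once if the arm is lifted (above 1.0 rad) (value of joint press_arm above 1 rad).
It fails at once if the arm is forced past the teeth with the pawl still in (value of joint press_arm below 0.5 rad and value of joint press_pawl below 0.08 rad).
It fails at once if the arm is gripped or pushed hard (more than 50 N) (contact force between the fingers and press_arm above 50 N).
It fails at once if the pawl is gripped or pushed hard (more than 50 N) (contact force between the fingers and press_pawl above 50 N).
It fails at once if a bystander is moved more than 20 mm or lifted (distance of any of serum_b, marker, wash_bottle, bench_timer, cuvette_tray, reagent_a from where it was at the start of the episode above 0.02 m).
It also fails if it takes over 40 s, if anything falls off the work surface, if the arm or the gripper's body presses on something with over 40 N, if the wrist force passes 120 N, or if a joint passes its speed limit or range.

## Working session

There is one attempt and no reset: what is moved stays moved. The work goes in short steps, Python scripts to look and compute and a shell command to move; the robot and the scene stay as the last step left them, time stands still between calls to the robot, and variables do not carry over. Pictures are saved under pics/ and viewed, at most 10 in all, crops included, and the job is handed in when it is done.

```bash
mkdir -p pics; python3 - <<'E'
from bench import arm, eyes
import cv2
for n in ("side","top"):
    c=eyes.capture(n); cv2.imwrite(f"pics/{n}0.png",c["image"][:,:,::-1]); print(n,c["mtx"],c["origin"],c["orientation"])
s=arm.get_state(); print(s)
E
```

```text
side [[440.56092575   0.         317.03147399]
 [  0.         440.56092575 199.44296141]
 [  0.           0.           1.        ]] [0.53701647 1.18611415 0.75960376] [-0.1034385  -2.68522157  1.55989837]
top [[379.3741399    0.         316.5085696 ]
 [  0.         379.3741399  196.97194432]
 [  0.           0.           1.        ]] [0.12604552 0.03514197 1.55432791] [-2.13493689  2.07831399 -0.22524679]
{'time_s': 0.1, 'joint_positions': array([-1.32557659e+00,  3.51163764e-01,  1.65232860e+00, -2.93945501e-06,
        1.13908529e+00, -8.46504419e-02]), 'qd': array([-1.14279808e-04, -1.88168838e-03, -9.08923255e-04,  1.66408064e-03,
        6.93073010e-04, -6.99702035e-05]), 'joint_efforts': array([ 3.65935857e-04, -4.98030889e+01, -2.85706115e+01,  7.00325612e-02,
        2.38975638e-02, -3.53813107e-05]), 'position': array([ 0.17808437, -0.5200716 ,  0.22617741]), 'eef_rot': array([-3.09798953e+00, -5.15653499e-01,  1.28224924e-04]), 'wrist_force': array([-0.63594169,  0.26136983,  0.3324594 ]), 'ft_torque': array([ 0.01177275,  0.012189  , -0.00805665]), 'grasp_force': 0.0, 'finger_gap': 0.09308301500829255}
```

View pics/side0.png

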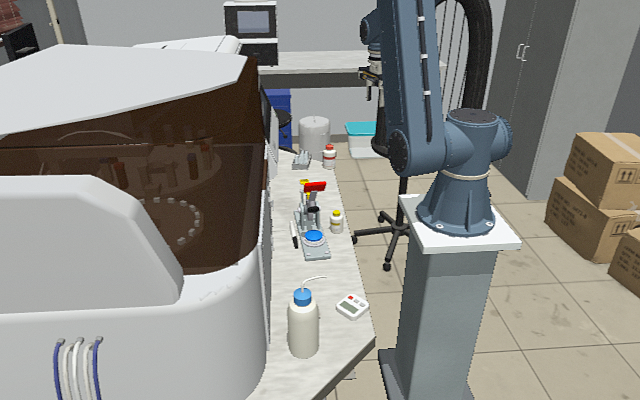

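View pics/top0.png

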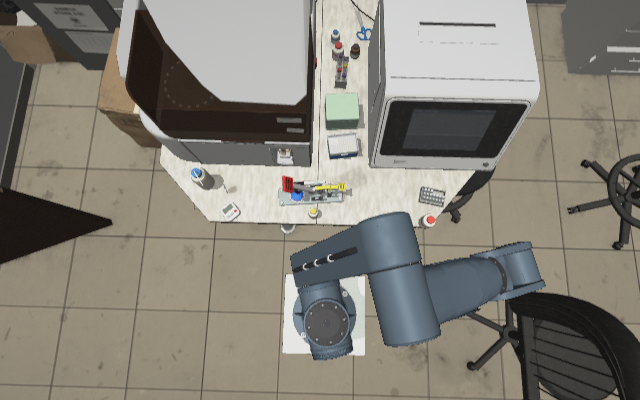

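The side view shows the press at about (315,215), with the red paddle at (315,186). In the top view the paddle is at (288,185) and the yellow pawl at (345,190), so press x points along roughly world −y. I'll zoom in on both.

```bash
python3 - <<'E'
import cv2,numpy as np
a=cv2.imread("pics/side0.png")[165:270,270:370]; b=cv2.imread("pics/top0.png")[165:230,265:365]
cv2.imwrite("pics/side_c.png",cv2.resize(a,None,fx=5.7,fy=5.7,interpolation=cv2.INTER_CUBIC))
cv2.imwrite("pics/top_c.png",cv2.resize(b,None,fx=8,fy=8,interpolation=cv2.INTER_CUBIC))
E
```

```text
(no output)
```

View pics/side_c.png

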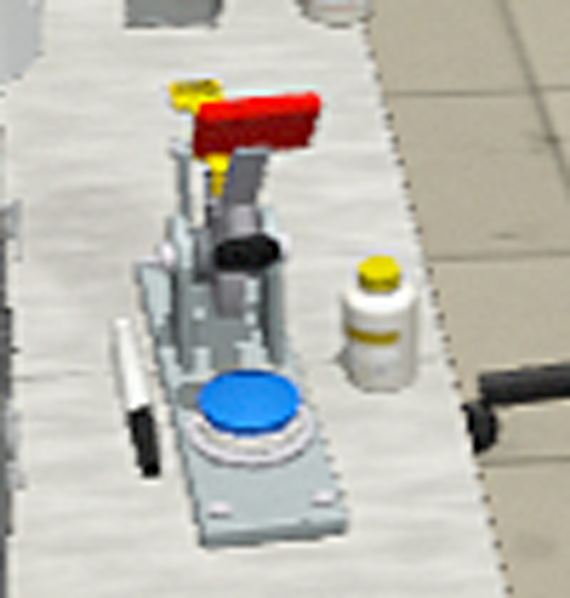

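View pics/top_c.png

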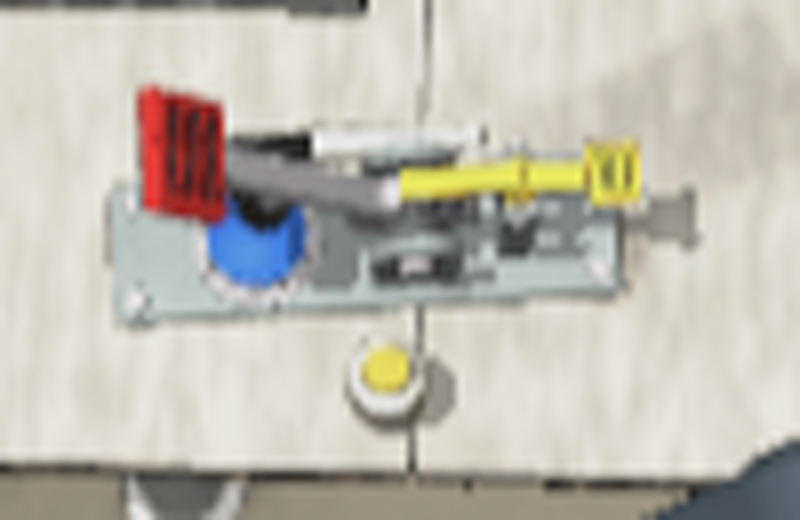

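The side crop shows the raised paddle's outer edge from (198,107) to (320,93) and the tab at (195,93). The top crop shows the tab centre at (613,172), the paddle face around X 163–223 and Y 90–218, and base corners at (112,185), (120,320) and (618,292). I'll fit the press model to these points.

```bash
cat > fit.py <<'E'
import numpy as np
from scipy.optimize import least_squares
from scipy.spatial.transform import Rotation as R
cams={"top":(379.374,316.509,196.972,[0.12604552,0.03514197,1.55432791],[-2.13493689,2.07831399,-0.22524679]),
"side":(440.561,317.031,199.443,[0.53701647,1.18611415,0.75960376],[-0.1034385,-2.68522157,1.55989837])}
def proj(n,P):
    f,cx,cy,o,r=cams[n]; q=R.from_rotvec(r).inv().apply(np.atleast_2d(P)-o); return q[:,:2]/q[:,2:]*f+[cx,cy]
T=lambda X,Y:(265+(X+.5)/8-.5,165+(Y+.5)/8-.5); S=lambda X,Y:(270+(X+.5)/5.7-.5,165+(Y+.5)/5.7-.5)
def local(p):
    x,y,yaw,hx,tx,a=p; u=np.array([-np.cos(a),0,np.sin(a)]); n=np.array([np.sin(a),0,np.cos(a)]); h=np.array([hx,0,.075]); Y=np.array([0,1,0])
    c=h+.168*u+.008*n
    b=lambda sx,sy:np.array([sx*.1325,sy*.037,.014]); t=lambda sx,sy:np.array([tx+sx*.013,sy*.015,.123])
    d=lambda su,sy:c+su*.025*u+sy*.03*Y
    return [("top",T(112,185),b(-1,1)),("top",T(120,320),b(-1,-1)),("top",T(618,292),b(1,-1)),
     ("top",T(587,143),t(-1,1)),("top",T(638,143),t(1,1)),("top",T(590,203),t(-1,-1)),("top",T(640,200),t(1,-1)),
     ("top",T(165,90),d(1,1)),("top",T(160,212),d(1,-1)),("top",T(224,100),d(-1,1)),("top",T(222,218),d(-1,-1)),
     ("side",S(198,107),d(1,1)),("side",S(320,93),d(1,-1)),("side",S(195,90),t(0,0)),
     ("side",S(203,540),b(-1,1)-[0,0,.014]),("side",S(345,530),b(-1,-1)-[0,0,.014])],c,n
def W(p,P): return R.from_euler("z",p[2]).apply(P)+[p[0],p[1],0]
def res(p): return np.concatenate([(proj(n,W(p,P))[0]-m) for n,m,P in local(p)[0]])
if __name__=="__main__":
    s=least_squares(res,[.5,.05,-1.57,.03,.12,.8],x_scale=.1,loss="soft_l1"); p=s.x
    print(p.round(4)); print(res(p).reshape(-1,2).round(1).tolist())
    print("tab",W(p,[p[4],0,.123]),"paddle",W(p,local(p)[1]),"hinge",W(p,[p[3],0,.075]))
E
python3 fit.py
```

```text
[ 0.4748  0.0659 -1.4821  0.0242  0.1189  0.858 ]
[[0.4, -0.4], [0.1, 0.1], [1.7, -0.3], [-0.3, -0.0], [0.0, -0.4], [-0.1, -0.0], [0.4, -0.1], [-1.7, -1.2], [-0.4, -0.4], [0.5, -0.2], [1.6, 0.7], [-0.2, -0.4], [1.0, 0.3], [1.0, -0.2], [-0.3, 1.6], [0.8, 0.6]]
tab [ 0.48531747 -0.05249955  0.123     ] paddle [0.46773617 0.14525948 0.20732495] hinge [0.47692958 0.04184967 0.075     ]
```

```bash
python3 -m inch '[{"rz":0.12,"gripper":0},{"rz":0.12},{"dx":2,"dy":-2.5},{"dx":2,"dy":-2.5},{"dx":2,"dy":-2.5}]' 20; python3 -m inch '[{"dx":2.5,"dy":-3},{"dx":2.5,"dy":-3},{"dx":2.5,"dy":-3},{"dx":2.5,"dy":-3},{"dx":2.5,"dy":-3}]'
```

```text
invalid input at $[0]: expected keys dx, dy, dz, rx, ry, rz, gripper
invalid input at $[0]: expected keys dx, dy, dz, rx, ry, rz, gripper
```

All keys are required.

```bash
python3 -m inch '[{"dx":0,"dy":0,"dz":0,"rx":0,"ry":0,"rz":0.12,"gripper":0},{"dx":0,"dy":0,"dz":0,"rx":0,"ry":0,"rz":0.12,"gripper":0},{"dx":2,"dy":-2.5,"dz":0,"rx":0,"ry":0,"rz":0,"gripper":0},{"dx":2,"dy":-2.5,"dz":0,"rx":0,"ry":0,"rz":0,"gripper":0},{"dx":2,"dy":-2.5,"dz":0,"rx":0,"ry":0,"rz":0,"gripper":0}]' 20; python3 -m inch '[{"dx":2.5,"dy":-3,"dz":0,"rx":0,"ry":0,"rz":0,"gripper":0},{"dx":2.5,"dy":-3,"dz":0,"rx":0,"ry":0,"rz":0,"gripper":0},{"dx":2.5,"dy":-3,"dz":0,"rx":0,"ry":0,"rz":0,"gripper":0},{"dx":2.5,"dy":-3,"dz":0,"rx":0,"ry":0,"rz":0,"gripper":0},{"dx":2.5,"dy":-3,"dz":0,"rx":0,"ry":0,"rz":0,"gripper":0}]'
```

```text
time_s: 0.6
position: [0.2315, -0.4391, 0.2263]
eef_rot: [-3.138, -0.14, 0.0]
wrist_force: [0.3, 0.1, 0.1]
finger_gap: 0.0573
grasp_force: 0.0
time_s: 1.1
position: [0.3427, -0.2782, 0.2265]
eef_rot: [-3.138, -0.141, 0.0]
wrist_force: [0.5, -0.1, 0.5]
finger_gap: 0.0173
grasp_force: 0.0
```

```bash
python3 -m inch '[{"dx":3.2,"dy":-4,"dz":0,"rx":0,"ry":0,"rz":0,"gripper":0},{"dx":3.2,"dy":-4,"dz":0,"rx":0,"ry":0,"rz":0,"gripper":0},{"dx":3.2,"dy":-4,"dz":0,"rx":0,"ry":0,"rz":0,"gripper":0},{"dx":3.2,"dy":-4,"dz":0,"rx":0,"ry":0,"rz":0,"gripper":0},{"dx":3.2,"dy":-4,"dz":0,"rx":0,"ry":0,"rz":0,"gripper":0}]'; python3 -m inch '[{"dx":0,"dy":0,"dz":4,"rx":0,"ry":0,"rz":0,"gripper":0},{"dx":0,"dy":0,"dz":3,"rx":0,"ry":0,"rz":0,"gripper":0},{"dx":0,"dy":0,"dz":0,"rx":0,"ry":0,"rz":0,"gripper":0}]'
python3 - <<'E'
from bench import eyes
import cv2,numpy as np
c=eyes.capture("wrist"); print(c["mtx"],c["origin"],c["orientation"]); w=c["image"][:,:,::-1]
t=eyes.capture("side")["image"][140:260,250:400,::-1]
cv2.imwrite("pics/w1.png",np.vstack([w,])); cv2.imwrite("pics/s1.png",cv2.resize(t,None,fx=4.5,fy=4.5,interpolation=2))
E
```

```text
time_s: 1.6
position: [0.481, -0.0692, 0.2266]
eef_rot: [3.138, 0.141, -0.0]
wrist_force: [1.4, -0.4, 0.2]
finger_gap: 0.0003
grasp_force: 0.0
time_s: 1.9
position: [0.4782, -0.0703, 0.1535]
eef_rot: [-3.136, -0.142, 0.01]
wrist_force: [0.3, -0.7, 0.4]
finger_gap: 0.0007
grasp_force: 0.0
[[309.70691629   0.         319.18789275]
 [  0.         309.70691629 196.606282  ]
 [  0.           0.           1.        ]] [ 0.55671557 -0.06263245  0.31101855] [ 2.15137062 -1.96425148 -0.29250616]
```

View pics/w1.png

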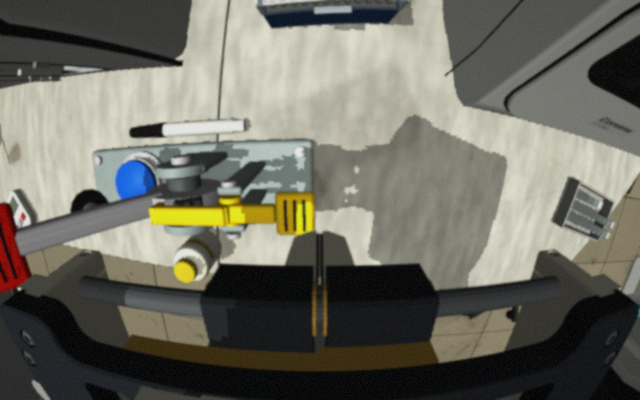

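View pics/s1.png

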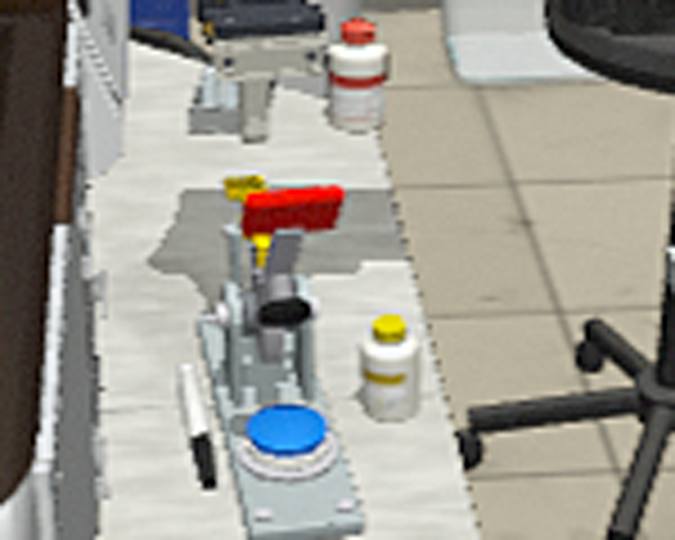

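The wrist picture shows the tab with its top face at about (278–313, 195–233) and centre (296,213). The paddle's edge is at (10,245), and the fingers stand to the right of the tab. I'll check the tab position from this closer view.

```bash
cat > wr.py <<'E'
import numpy as np
from scipy.spatial.transform import Rotation as R
def hit(u,v,o,r,z,f=309.707,cx=319.188,cy=196.606):
    d=np.array([u-cx,v-cy]); t=np.linalg.norm(d)/f; d=d/np.linalg.norm(d)
    w=R.from_rotvec(r).apply([*(np.sin(t)*d),np.cos(t)]); o=np.array(o); return o+w*(z-o[2])/w[2]
E
python3 - <<'E'
from wr import hit
from bench import arm
o=[0.55671557,-0.06263245,0.31101855];r=[2.15137062,-1.96425148,-0.29250616]
for n,u,v,z in [("tabC",296,213,.123),("tabUL",278,196,.123),("tabUR",312,194,.123),("tabLR",313,232,.123),("tabLL",279,234,.123),("baseUR",313,141,.014),("baseUL",95,152,.014),("pin",230,212,.118)]: print(n,hit(u,v,o,r,z).round(4))
s=arm.get_state(); print(s["position"],s["wrist_force"])
E
```

```text
tabC [ 0.4879 -0.0533  0.123 ]
tabUL [ 0.4983 -0.041   0.123 ]
tabUR [ 0.5016 -0.0625  0.123 ]
tabLR [ 0.4756 -0.0654  0.123 ]
tabLL [ 0.4719 -0.0429  0.123 ]
baseUR [ 0.5225 -0.0589  0.014 ]
baseUL [0.498  0.1973 0.014 ]
pin [ 0.4823 -0.0078  0.118 ]
[ 0.4803241  -0.07136286  0.15715032] [ 0.62356038 -0.55025264  0.95499516]
```

```bash
python3 -m inch '[{"dx":0.8,"dy":-0.9,"dz":1,"rx":0,"ry":0,"rz":0,"gripper":0},{"dx":0,"dy":0,"dz":1,"rx":0,"ry":0,"rz":0,"gripper":0},{"dx":0,"dy":0,"dz":0.3,"rx":0,"ry":0,"rz":0,"gripper":0},{"dx":0,"dy":0,"dz":0.2,"rx":0,"ry":0,"rz":0,"gripper":0},{"dx":0,"dy":0,"dz":0.2,"rx":0,"ry":0,"rz":0,"gripper":0}]'; python3 -m inch '[{"dx":0,"dy":0,"dz":0.2,"rx":0,"ry":0,"rz":0,"gripper":0},{"dx":0,"dy":0,"dz":0.2,"rx":0,"ry":0,"rz":0,"gripper":0}]';  python3 -m inch '[{"dx":0,"dy":0,"dz":0.2,"rx":0,"ry":0,"rz":0,"gripper":0},{"dx":0,"dy":0,"dz":0.2,"rx":0,"ry":0,"rz":0,"gripper":0}]'
```

```text
time_s: 2.5
position: [0.4875, -0.0618, 0.1298]
eef_rot: [3.138, 0.141, 0.0]
wrist_force: [-0.3, -0.8, 2.1]
finger_gap: 0.0005
grasp_force: 1.2
time_s: 2.7
position: [0.4877, -0.0618, 0.1258]
eef_rot: [3.138, 0.141, 0.001]
wrist_force: [-0.2, -2.3, 2.5]
finger_gap: 0.001
grasp_force: 1.3
time_s: 2.9
position: [0.4876, -0.0617, 0.1217]
eef_rot: [3.138, 0.141, 0.001]
wrist_force: [0.6, -2.8, 2.1]
finger_gap: 0.0004
grasp_force: 1.3
```

```bash
for i in 1; do python3 -m inch '[{"dx":0,"dy":0,"dz":0.2,"rx":0,"ry":0,"rz":0,"gripper":0}]' | egrep 'pos|wrist'; python3 -m inch '[{"dx":0,"dy":0,"dz":0.1,"rx":0,"ry":0,"rz":0,"gripper":0}]' | egrep 'pos|wrist'; python3 -m inch '[{"dx":0,"dy":0,"dz":0.1,"rx":0,"ry":0,"rz":0,"gripper":0}]' | egrep 'pos|wrist'; done
```

```text
position: [0.4876, -0.0616, 0.1196]
wrist_force: [0.7, -2.5, 1.8]
position: [0.4875, -0.0616, 0.1185]
wrist_force: [0.2, -1.4, 2.8]
position: [0.4875, -0.0616, 0.1176]
wrist_force: [0.1, -1.3, 2.2]
```

```bash
python3 -m inch '[{"dx":0,"dy":0,"dz":0.1,"rx":0,"ry":0,"rz":0,"gripper":0}]' | egrep 'pos|wrist'; python3 -m inch '[{"dx":0,"dy":0,"dz":0.05,"rx":0,"ry":0,"rz":0,"gripper":0},{"dx":0,"dy":0,"dz":0,"rx":0,"ry":0,"rz":0,"gripper":0}]' | egrep 'pos|wrist'
python3 - <<'E'
from bench import eyes
import cv2
c=eyes.capture("wrist"); print(c["origin"],c["orientation"]); cv2.imwrite("pics/w2.png",c["image"][:,:,::-1])
E
```

```text
position: [0.4875, -0.0615, 0.1166]
wrist_force: [1.2, -1.3, 1.1]
position: [0.4875, -0.0615, 0.1163]
wrist_force: [0.8, -1.7, 2.8]
[ 0.56495239 -0.05364643  0.27431426] [ 2.15345332 -1.96840779 -0.28396413]
```

View pics/w2.png

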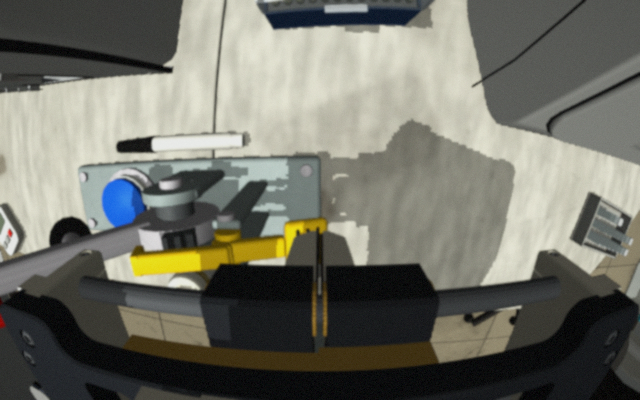

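The fingers press the tab's outer part and the pawl has tilted; the tab has gone down about 13 mm, or roughly 0.28 rad. Now I'll lift, then move over the paddle.

```bash
python3 -m inch '[{"dx":0,"dy":0,"dz":0.1,"rx":0,"ry":0,"rz":0,"gripper":0},{"dx":0,"dy":0,"dz":-1,"rx":0,"ry":0,"rz":0,"gripper":0},{"dx":0,"dy":0,"dz":-4.5,"rx":0,"ry":0,"rz":0,"gripper":0},{"dx":0,"dy":0,"dz":-5,"rx":0,"ry":0,"rz":0,"gripper":0},{"dx":0,"dy":0,"dz":-5,"rx":0,"ry":0,"rz":0,"gripper":0}]'|egrep "pos|wrist"; python3 -m inch '[{"dx":0,"dy":-3.8,"dz":0,"rx":0,"ry":0,"rz":0,"gripper":0},{"dx":0,"dy":-4,"dz":0,"rx":0,"ry":0,"rz":0,"gripper":0},{"dx":0,"dy":-4,"dz":0,"rx":0,"ry":0,"rz":0,"gripper":0},{"dx":0,"dy":-4,"dz":0,"rx":0,"ry":0,"rz":0,"gripper":0},{"dx":0,"dy":-4,"dz":0,"rx":0,"ry":0,"rz":0,"gripper":0}]'|egrep "time|pos|wrist"
python3 - <<'E'
from bench import eyes
import cv2,numpy as np
a=eyes.capture("side")["image"][120:260,250:400,::-1]
t=eyes.capture("top")["image"][150:240,250:380,::-1]
a=cv2.resize(a,None,fx=3,fy=3,interpolation=2);t=cv2.resize(t,(346,240),interpolation=2)
c=np.zeros((420,800,3),np.uint8);c[:,:450]=a;c[:240,452:798]=t;cv2.imwrite("pics/st2.png",c)
E
```

```text
position: [0.4865, -0.0611, 0.272]
wrist_force: [1.0, 0.1, -0.8]
time_s: 4.55
position: [0.4687, 0.1373, 0.2704]
wrist_force: [0.1, -0.1, 0.7]
```

View pics/st2.png

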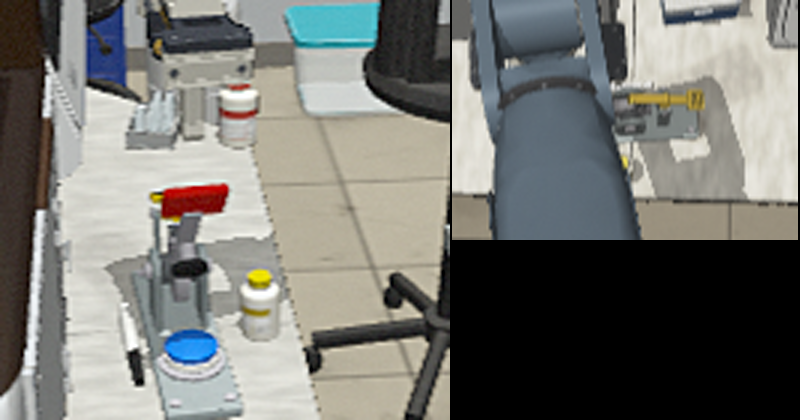

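```bash
python3 -c "
from fit import *
from bench import arm
p=arm.get_state()['position'];print(p,proj('side',p-[0,0,.008]),proj('side',[.4687,.1453,.207]))
f=cams['side'];"
```

```text
[0.46846375 0.13913952 0.27020628] [[313.93227011 166.04601223]] [[314.14960295 185.71506594]]
```

The tip appears at crop (192,135), exactly as projected above the paddle (163–228, 185–215). In the top view the pawl tab is still tilted down. Next I'll descend to contact.

```bash
python3 -m inch '[{"dx":0,"dy":0.3,"dz":1.5,"rx":0,"ry":0,"rz":0,"gripper":0},{"dx":0,"dy":0,"dz":1.3,"rx":0,"ry":0,"rz":0,"gripper":0},{"dx":0,"dy":0,"dz":0.4,"rx":0,"ry":0,"rz":0,"gripper":0},{"dx":0,"dy":0,"dz":0.4,"rx":0,"ry":0,"rz":0,"gripper":0}]'|egrep "time|pos|wrist"; python3 -m inch '[{"dx":0,"dy":0,"dz":0.4,"rx":0,"ry":0,"rz":0,"gripper":0},{"dx":0,"dy":0,"dz":0.3,"rx":0,"ry":0,"rz":0,"gripper":0}]'|egrep "pos|wrist"; python3 -m inch '[{"dx":0,"dy":0,"dz":0.3,"rx":0,"ry":0,"rz":0,"gripper":0},{"dx":0,"dy":0,"dz":0.2,"rx":0,"ry":0,"rz":0,"gripper":0}]'|egrep "pos|wrist"; python3 - <<'E'
import numpy as np
a=np.arange(.86,-.01,-.086); x=-.176*np.cos(a)+.008*np.sin(a); z=.176*np.sin(a)+.008*np.cos(a)
print(np.c_[a[1:],np.diff(x)*100,-np.diff(z)*100,.075+z[1:]+.008].round(3))
E
```

```text
time_s: 5.05
position: [0.4698, 0.1323, 0.2342]
wrist_force: [0.3, -1.0, 0.3]
position: [0.47, 0.1326, 0.2272]
wrist_force: [0.2, 0.3, 1.1]
position: [0.4699, 0.1327, 0.222]
wrist_force: [-0.0, -0.6, -0.1]
[[ 0.774 -1.15   0.985  0.212]
 [ 0.688 -1.061  1.081  0.201]
 [ 0.602 -0.965  1.168  0.189]
 [ 0.516 -0.861  1.246  0.177]
 [ 0.43  -0.751  1.316  0.164]
 [ 0.344 -0.635  1.375  0.15 ]
 [ 0.258 -0.514  1.425  0.136]
 [ 0.172 -0.39   1.464  0.121]
 [ 0.086 -0.263  1.492  0.106]
 [ 0.    -0.134  1.509  0.091]]
```

```bash
python3 -m inch '[{"dx":0,"dy":-0.4,"dz":0.2,"rx":0,"ry":0,"rz":0,"gripper":0},{"dx":0,"dy":0,"dz":0.2,"rx":0,"ry":0,"rz":0,"gripper":0}]'|egrep "pos|wrist"; python3 -m inch '[{"dx":0,"dy":0,"dz":0.3,"rx":0,"ry":0,"rz":0,"gripper":0},{"dx":0,"dy":0,"dz":0.2,"rx":0,"ry":0,"rz":0,"gripper":0}]'|egrep "pos|wrist";  python3 -m inch '[{"dx":0,"dy":-0.1,"dz":0.3,"rx":0,"ry":0,"rz":0,"gripper":0},{"dx":0,"dy":-0.1,"dz":0.2,"rx":0,"ry":0,"rz":0,"gripper":0}]'|egrep "pos|wrist"
```

```text
position: [0.4696, 0.1371, 0.2181]
wrist_force: [-0.0, -0.2, 0.9]
position: [0.4697, 0.1366, 0.2131]
wrist_force: [-0.8, -0.7, 1.9]
position: [0.4694, 0.1387, 0.208]
wrist_force: [-0.0, -0.1, 2.1]
```

Contact is at about 2 N. Now I'll follow the arc.

```bash
python3 -m inch '[{"dx":0,"dy":-0.55,"dz":0.5,"rx":0,"ry":0,"rz":0,"gripper":0},{"dx":0,"dy":-0.5,"dz":0.5,"rx":0,"ry":0,"rz":0,"gripper":0},{"dx":0,"dy":-0.5,"dz":0.6,"rx":0,"ry":0,"rz":0,"gripper":0}]'|egrep "pos|wrist"; python3 - <<'E'
from bench import eyes
import cv2
c=eyes.capture("wrist"); cv2.imwrite("pics/w3.png",c["image"][:,:,::-1])
E
```

```text
position: [0.468, 0.1547, 0.1917]
wrist_force: [0.2, -0.0, 1.9]
```

View pics/w3.png

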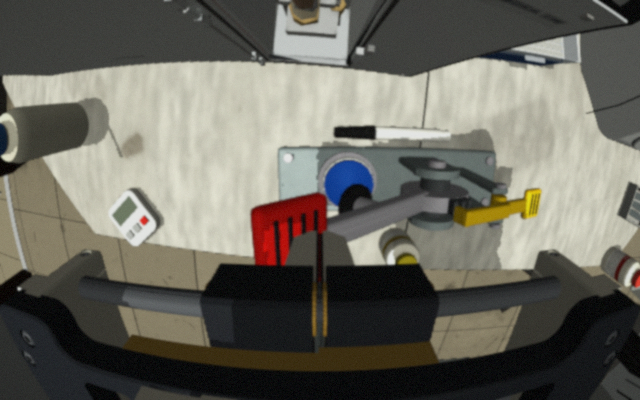

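The fingertips are on the hinge-side half of the paddle (252–326, 195–265). The yellow pawl at (495,210) is still tilted. I'll continue down the arc, drifting slightly outward.

```bash
python3 -m inch '[{"dx":0,"dy":-0.6,"dz":0.6,"rx":0,"ry":0,"rz":0,"gripper":0},{"dx":0,"dy":-0.6,"dz":0.6,"rx":0,"ry":0,"rz":0,"gripper":0}]'|egrep "pos|wrist";python3 -m inch '[{"dx":0,"dy":-0.5,"dz":0.6,"rx":0,"ry":0,"rz":0,"gripper":0},{"dx":0,"dy":-0.5,"dz":0.6,"rx":0,"ry":0,"rz":0,"gripper":0}]'|egrep "pos|wrist"; python3 -m inch '[{"dx":0,"dy":-0.5,"dz":0.6,"rx":0,"ry":0,"rz":0,"gripper":0},{"dx":0,"dy":-0.4,"dz":0.6,"rx":0,"ry":0,"rz":0,"gripper":0}]'|egrep "pos|wrist"; python3 -m inch '[{"dx":0,"dy":-0.4,"dz":0.7,"rx":0,"ry":0,"rz":0,"gripper":0},{"dx":0,"dy":-0.3,"dz":0.7,"rx":0,"ry":0,"rz":0,"gripper":0}]'|egrep "pos|wrist"
```

```text
position: [0.4668, 0.1663, 0.1795]
wrist_force: [0.4, -3.2, 0.5]
position: [0.4659, 0.1764, 0.1675]
wrist_force: [-0.5, -2.9, 0.9]
position: [0.4652, 0.1854, 0.1556]
wrist_force: [-0.1, -2.0, 1.2]
position: [0.4646, 0.1923, 0.1416]
wrist_force: [0.5, -1.8, 2.0]
```

```bash
python3 -m inch '[{"dx":0,"dy":-0.3,"dz":0.7,"rx":0,"ry":0,"rz":0,"gripper":0},{"dx":0,"dy":-0.2,"dz":0.7,"rx":0,"ry":0,"rz":0,"gripper":0}]'|egrep "pos|wrist";python3 -m inch '[{"dx":0,"dy":-0.2,"dz":0.7,"rx":0,"ry":0,"rz":0,"gripper":0},{"dx":0,"dy":-0.2,"dz":0.7,"rx":0,"ry":0,"rz":0,"gripper":0}]'|egrep "pos|wrist"; python3 -m inch '[{"dx":0,"dy":-0.1,"dz":0.6,"rx":0,"ry":0,"rz":0,"gripper":0},{"dx":0,"dy":-0.1,"dz":0.5,"rx":0,"ry":0,"rz":0,"gripper":0}]'|egrep "pos|wrist"; python3 -m inch '[{"dx":0,"dy":-0.1,"dz":0.3,"rx":0,"ry":0,"rz":0,"gripper":0},{"dx":0,"dy":0,"dz":0.2,"rx":0,"ry":0,"rz":0,"gripper":0}]'|egrep "pos|wrist"
```

```text
position: [0.4641, 0.1972, 0.1276]
wrist_force: [0.4, 0.2, 1.1]
position: [0.4638, 0.201, 0.1135]
wrist_force: [0.6, -0.8, 1.3]
position: [0.4636, 0.2029, 0.1026]
wrist_force: [-0.3, -1.8, 1.3]
position: [0.4634, 0.2041, 0.0979]
wrist_force: [-0.8, 1.2, 0.8]
```

```bash
R='pos|wrist'; python3 -m inch '[{"dx":0,"dy":0,"dz":0.2,"rx":0,"ry":0,"rz":0,"gripper":0},{"dx":0,"dy":0,"dz":0.2,"rx":0,"ry":0,"rz":0,"gripper":0}]'|egrep $R; python3 -m inch '[{"dx":0,"dy":0,"dz":0.1,"rx":0,"ry":0,"rz":0,"gripper":0},{"dx":0,"dy":0,"dz":0.1,"rx":0,"ry":0,"rz":0,"gripper":0}]'|egrep $R;  python3 -m inch '[{"dx":0,"dy":0,"dz":0.05,"rx":0,"ry":0,"rz":0,"gripper":0},{"dx":0,"dy":0,"dz":0.05,"rx":0,"ry":0,"rz":0,"gripper":0}]'|egrep $R
```

```text
position: [0.4636, 0.2041, 0.0941]
wrist_force: [-0.0, 1.3, 2.1]
position: [0.4636, 0.204, 0.0922]
wrist_force: [-0.8, 2.0, 2.2]
position: [0.4636, 0.2039, 0.0912]
wrist_force: [-0.7, 1.5, 4.8]
```

```bash
R='pos|wrist'; python3 -m inch '[{"dx":0,"dy":0,"dz":0.05,"rx":0,"ry":0,"rz":0,"gripper":0},{"dx":0,"dy":0,"dz":0,"rx":0,"ry":0,"rz":0,"gripper":0}]'|egrep $R; python3 -m inch '[{"dx":0,"dy":0,"dz":0.05,"rx":0,"ry":0,"rz":0,"gripper":0},{"dx":0,"dy":0,"dz":0,"rx":0,"ry":0,"rz":0,"gripper":0}]'|egrep $R
```

```text
position: [0.4637, 0.204, 0.091]
wrist_force: [-2.0, 0.1, 6.8]
position: [0.4637, 0.204, 0.0909]
wrist_force: [-2.5, -0.1, 11.5]
```

The hard stop is reached: the force climbs to 11.5 N and z no longer changes. I'll retreat straight up and check.

```bash
python3 -m inch '[{"dx":0,"dy":0,"dz":-0.3,"rx":0,"ry":0,"rz":0,"gripper":0},{"dx":0,"dy":0,"dz":-2,"rx":0,"ry":0,"rz":0,"gripper":0},{"dx":0,"dy":0,"dz":-4,"rx":0,"ry":0,"rz":0,"gripper":0},{"dx":0,"dy":0,"dz":-4,"rx":0,"ry":0,"rz":0,"gripper":0},{"dx":0,"dy":0,"dz":0,"rx":0,"ry":0,"rz":0,"gripper":0}]'|egrep "time|pos|wrist"
python3 - <<'E'
from bench import eyes
import cv2,numpy as np
a=eyes.capture("side")["image"][150:270,250:400,::-1]; w=eyes.capture("wrist")["image"][100:320,200:620,::-1]
c=np.zeros((320,800,3),np.uint8);c[:,:400]=cv2.resize(a,(400,320),interpolation=2);c[:210,400:]=cv2.resize(w,(400,210));cv2.imwrite("pics/end.png",c)
E
```

```text
time_s: 9.5
position: [0.4656, 0.2045, 0.1976]
wrist_force: [0.7, 0.7, -1.6]
```

View pics/end.png

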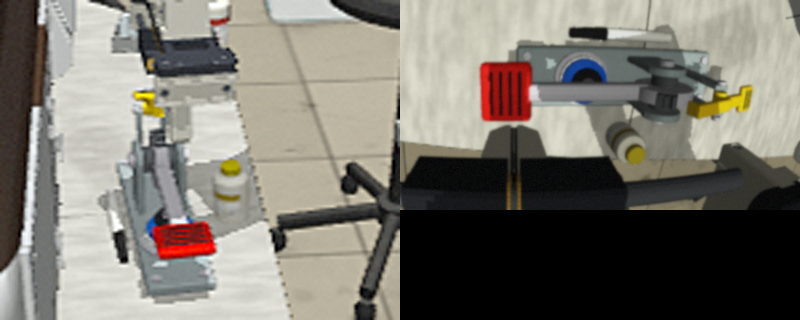

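The arm lies level with its pad on the cassette (paddle at (185,240) in the left half). The pawl at (720,102) in the right half is still tilted free, and the bottle and marker have not moved. The fingers are about 100 mm above the paddle, so I'm handing in.

```bash
python3 -m inch '[{"dx":0,"dy":0,"dz":0,"rx":0,"ry":0,"rz":0,"gripper":0},{"dx":0,"dy":0,"dz":0,"rx":0,"ry":0,"rz":0,"gripper":0}]'|egrep "wrist"; python3 -c "from bench import job; print(job.close_job())"
```

```text
wrist_force: [0.3, 0.5, 0.9]
the job is handed in; nothing more can be done
None
```

The press is closed with its pad on the cassette, the pawl is left free, the fingers are clear of everything, and the job is handed in at about 10 s; no verdict was returned.

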